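Seat an imaging chamber in the three-post nest of a microscope stage plate

TASK

Slide the larger of the two round steel imaging chambers across the dark grey stage plate into the three-post nest, until it is fully home against the posts, and leave it resting there. Keep it flat on the plate, do not lift it, and leave the smaller chamber where it stands.

Things in the scene. Friction and masses are not known exactly. Their poses are not given: they have to be found in the camera images.
- chamber_center (a point): the larger imaging chamber: a plain steel disc with a round glass window in its top, diameter 60 mm, height 24 mm, about 0.25 kg, standing loose on the dark grey stage plate and sliding on it when pushed (1 to 3 N). This point is its centre, half-way up (12 mm above the plate); z is up
- small_chamber_center (a point): the smaller imaging chamber, same make, diameter 40 mm, height 24 mm, also standing loose on the stage plate, 80 to 115 mm from the larger one (either side); must stay where it is. This point is its centre, half-way up; z is up
- posts: the nest: three upright fixed steel posts, 10 mm thick, 14 mm high, round a flat white spot 40 mm wide on the stage plate. Origin: the nest's centre on the plate's top face; x points level from its open side into it, z up. Post axes are 35 mm from the origin at 0, +50 and -50 degrees from x: the larger chamber, pushed in from the open side, touches all three when centred on the origin. They do not yield.
- plate: the dark grey stage plate, fixed on the bench: 280 x 240 mm, 12 mm thick. Origin: centre of its underside, on the bench; x as the nest's, z up. The chambers start on its -x half, 85 to 110 mm short of the nest's centre along x, with clear space behind them. Two small loose things stand on it past the nest, more than 60 mm from the nest's centre

How it is judged:
On the way:
1. the larger chamber is pushed home: it touches the posts with its middle within 6 mm of the nest's centre (horizontal distance between chamber_center and posts below 0.006 m and contact force between chamber and posts above 0.3 N), for 0.05 s.
At the end, for the whole second after the job is handed in: The larger chamber rests flat on the plate (within 10 degrees and 4 mm of height), at rest, with its middle within 6 mm of the nest's centre (touching all three posts, it is within about 1 mm) (horizontal distance between chamber_center and posts below 0.006 m and z of chamber_center in the frame of posts between 0.008 and 0.016 m and angle between chamber_center's own z axis and vertical below 0.17 rad and linear speed of chamber below 0.01 m/s).
It fails at once if the larger chamber is lifted more than 10 mm off the plate or tipped over 25 degrees (z of chamber_center in the frame of posts above 0.022 m or angle between chamber_center's own z axis and vertical above 0.44 rad).
It fails at once if the smaller chamber is moved more than 15 mm (distance of small_chamber_center from where it was at the start of the episode above 0.015 m).
It also fails if it takes over 32 s, if anything falls off the work surface, if the arm or the gripper's body presses on something with over 40 N, if the wrist force passes 120 N, or if a joint passes its speed limit or range.

ROBOT

A 7-joint arm with a two-finger parallel gripper is mounted at the origin on the work surface. World frame = base frame: x ahead of the robot, y to its left, z up, the work surface at z = 0. Lengths are in m, angles in rad, forces in N, time in s.
With the tool pointing down it reaches from about 0.4 to 0.75 m from the base axis. Payload 19.5 kg.
Tool frame: the origin (TCP) lies at the very end of the fingers, on their centre line; the grasp point (between the pads) lies 19 mm behind it (arm.grip_point_offset is the distance from the TCP to the grasp point, in m); z points along the fingers, y is the direction in which the jaws open and shut (so a half turn about z gives the same grasp; the last joint's range is limited). The gripper opens to 85 mm and grips with 20 to 120 N. Pads are 22 mm wide; open, the fingers measure 114 mm over their backs; the gripper's body (76 mm by 85 mm) begins 54 mm behind the grasp point. The pads swing forward as they close: fully open they stand 13 mm farther back than shut.
Start: joints at [1.231, 0.707, -0.028, 1.485, 0.022, 0.951, -0.075], TCP at [0.169, -0.55, 0.231] pointing down, gripper open.
Joint ranges: [-2.71, 2.71], [-0.32, 2.16], [-1.57, 1.52], [0, 2.45], [-1.46, 4.6], [0, 2.02], [-2.83, 2.83]. Speed limits (rad/s): [1.89, 1.89, 2.57, 2.57, 3.01, 3.01, 3.01].

INTERFACE

Orientations are given as a rotation vector (axis times angle).
In Python, from cell import arm gives the robot as it stands.
- The arm moves only by the tool send_rows, never from a script. Its argument "motion" is a list that holds one entry, the list of rows, each a list of 7 numbers: the shift along the tool's x, y, z in mm, then the turn, a rotation vector about the tool's x, y, z in degrees, then the finger opening in mm, from 0 to 85.4. A call has 1 to 5 rows; each row is the pose to reach, as a shift and turn from the pose measured when the call began, along the tool's axes at that moment; what a row does not reach only later rows make up. A row lasts 1/8 s, in which the tool goes at most 62.5 mm and 10.7 degrees, less where a joint would pass 70% of its speed; a pose out of reach is approached as far as the arm can. A call with a gripper value outside its range is refused whole. The fingers move at their own pace and stop on an object; "force" is the grip in N (left out, the last holds). Time passes only in rows, so rows that repeat a pose let the fingers close. It gives the time, the measured TCP pose, the force and the opening at its end, in the units of the state.
- arm.sense(): the state, without advancing time (a new reading comes with each control period).
- arm.read_camera(name): name is "scene" or "top" or "wrist"; returns a dict with "image" (420x560x3 uint8, red, green, blue), "camera_matrix" (3x3 intrinsics, pixels), "dist_coeffs" ([k1, k2, p1, p2, k3] as OpenCV has them; the pictures are not rectified), "rvec" (rotation vector, rad) and "tvec" (3), from world to camera coordinates, as OpenCV has them; the wrist camera has in their place "tool_from_camera" (4x4, takes a point from camera to tool coordinates, whose origin is the TCP and whose axes are the flange's). Camera axes: x right, y down, z forward; pixel columns grow to the right and rows downward; lengths in m; the calibration is good to about 2 mm. A picture is of the moment at which its call begins: read the wrist's pose just before it. There is no depth.
- arm.sign_off(): hands the job in, once; it reports no verdict.
The state is a dict: "time": time; "joint_positions": joint angles; "joint_velocities": joint speeds; "tau": joint torques, N m; "eef_pos": TCP position; "ee_rot": TCP orientation; "contact_force": force on the tool from outside, world axes, zero at the start; "moment": the same for the moment, N m; "width": finger opening in m.
Only numpy, scipy, OpenCV 4.12 (cv2) and the standard library are available. Lean on these libraries where they do the work, as an engineer would, in place of code of your own. Each camera call takes 0.05 s, during which the arm holds its last target. There are 200 camera calls.

## Working session

There is one attempt and no reset: what is moved stays moved. The work goes in short steps, Python scripts to look and compute and a tool call to move; the robot and the scene stay as the last step left them, time stands still between calls to the robot, and variables do not carry over. Pictures are saved under pics/ and viewed, on a budget of 10 in all, crops included, one or two more only if the job needs it, and the job is handed in when it is done.

Besides the shell and the picture viewer there is one more tool, called after "Emit:" by a JSON object that holds its "op" and its "data", one argument or row to a line. send_rows: Moves the arm, as the interface text tells. Its arguments: {"type":"object","properties":{"motion":{"type":"array","items":{"type":"array","items":{"type":"array","items":{"type":"number"}}}},"force":{"type":"number"}},"required":["motion"]}

```bash
mkdir -p pics; ls; python3 - <<'E'
from cell import arm
import cv2,numpy as np
s=arm.sense();print(s['time'],s['eef_pos'],s['ee_rot'],s['width'])
for n in("top","scene"):
    c=arm.read_camera(n);cv2.imwrite(f"pics/{n}0.png",c['image'][:,:,::-1])
    print(n,c['camera_matrix'],c['dist_coeffs'],c['rvec'],c['tvec'])
E
```

```text
pics
0.0 [ 0.16865664 -0.54944449  0.23084978] [-3.10578642e+00 -4.65939637e-01  2.82648735e-04] 0.08548061823919371
top [[472.59156213   0.         281.15216284]
 [  0.         472.59156213 210.30761631]
 [  0.           0.           1.        ]] [-0.14796084  0.          0.          0.          0.        ] [ 2.1484294  -2.14202724  0.15388276] [0.0161247  0.5881951  0.60343131]
scene [[467.77587218   0.         276.49744836]
 [  0.         467.77587218 210.63237164]
 [  0.           0.           1.        ]] [-0.1389172  0.         0.         0.         0.       ] [ 1.81694805  1.73534893 -0.66685646] [-0.05467715 -0.36720606  1.07913241]
```

View pics/top0.png

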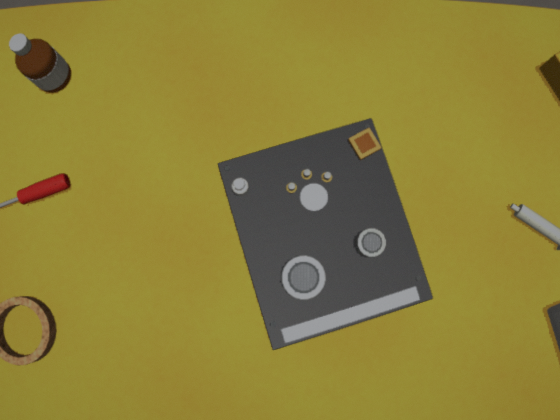

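View pics/scene0.png

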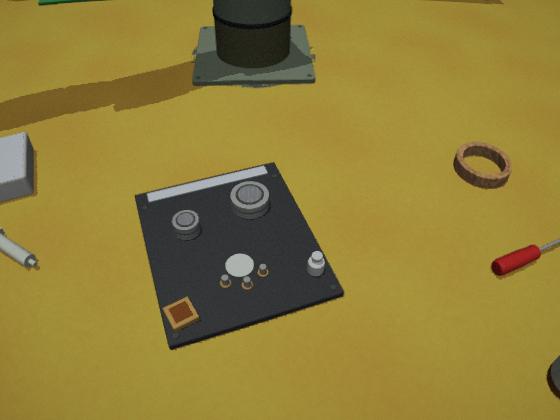

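Top view: the large chamber is at about (304,277), the small one at (371,242), the white spot at (314,197), and the posts at (291,187), (307,174) and (327,177). The scene view agrees with this layout. Next I'll measure by colour masks.

```bash
cat > h.py <<'E'
import cv2,numpy as np
from scipy.spatial.transform import Rotation as R
def pose(c,s):
    if 'rvec' in c:
        M=R.from_rotvec(np.ravel(c['rvec'])).as_matrix(); return M.T,-M.T@np.ravel(c['tvec'])
    T=np.array(c['tool_from_camera']);Rt=R.from_rotvec(s['ee_rot']).as_matrix()
    return Rt@T[:3,:3],Rt@T[:3,3]+s['eef_pos']
def ray(c,uv,z,s=None):
    Rc,o=pose(c,s)
    p=cv2.undistortPoints(np.array(uv,float).reshape(-1,1,2),c['camera_matrix'],c['dist_coeffs']).reshape(-1,2)
    d=np.c_[p,np.ones(len(p))]@Rc.T
    return o+d*((z-o[2])/d[:,2])[:,None]
def circ(P):  # least squares circle
    A=np.c_[2*P[:,:2],np.ones(len(P))];x=np.linalg.lstsq(A,(P[:,:2]**2).sum(1),rcond=None)[0]
    return x[:2],np.sqrt(x[2]+x[0]**2+x[1]**2)
E
python3 - <<'E'
from cell import arm
from h import *
c=arm.read_camera("top");im=c['image'];hsv=cv2.cvtColor(im,cv2.COLOR_RGB2HSV)
m=((hsv[...,1]<50)&(hsv[...,2]>95)).astype(np.uint8)
for k in cv2.findContours(m,cv2.RETR_EXTERNAL,cv2.CHAIN_APPROX_NONE)[0]:
    a=cv2.contourArea(k)
    if a>200:
        u=k.reshape(-1,2)
        if not(220<u[:,0].mean()<430):continue
        for z in(.012,.036):
            q,r=circ(ray(c,u,z));print(a,u.mean(0).round(1),z,q.round(4),r.round(4))
d=((hsv[...,2]<75)&(hsv[...,1]<120)).astype(np.uint8)
d=cv2.morphologyEx(d,cv2.MORPH_CLOSE,np.ones((9,9)))
k=max(cv2.findContours(d,cv2.RETR_EXTERNAL,cv2.CHAIN_APPROX_NONE)[0],key=cv2.contourArea)
b=cv2.boxPoints(cv2.minAreaRect(k));P=ray(c,b,.012)
print(b,P.round(4))
P=ray(c,[[291.5,187.5],[307,174],[327,177]],.026);print(P.round(4))
E
```

```text
2079.5 [349.8 314.5] 0.012 [ 0.4464 -0.0795] 0.0634
2079.5 [349.8 314.5] 0.036 [ 0.4481 -0.0761] 0.0611
1494.0 [303.2 277.1] 0.012 [ 0.4978 -0.0136] 0.0307
1494.0 [303.2 277.1] 0.036 [ 0.4976 -0.0126] 0.0296
609.5 [371.3 241.8] 0.012 [ 0.5474 -0.1111] 0.02
609.5 [371.3 241.8] 0.036 [ 0.5455 -0.1065] 0.0193
597.5 [313.4 196.7] 0.012 [ 0.6129 -0.0286] 0.02
597.5 [313.4 196.7] 0.036 [ 0.6086 -0.027 ] 0.0193
[[217.01839  163.3945  ]
 [376.8349   115.449554]
 [431.85327  298.8441  ]
 [272.03674  346.78903 ]] [[ 0.6616  0.1118  0.012 ]
 [ 0.7364 -0.1246  0.012 ]
 [ 0.4659 -0.197   0.012 ]
 [ 0.4006  0.03    0.012 ]]
[[ 0.6232  0.0034  0.026 ]
 [ 0.6428 -0.0186  0.026 ]
 [ 0.6386 -0.0471  0.026 ]]
```

Emit:
{"op": "send_rows", "data": {
  "motion": [
    [[52, -28, 10, 0, 0, 5, 40], [104, -56, 20, 0, 0, 10, 40], [156, -84, 30, 0, 0, 15, 40], [208, -112, 40, 0, 0, 20, 40], [260, -140, 50, 0, 0, 25, 40]]
  ]
}}

```text
time: 0.78
eef_pos: [0.3772, -0.3379, 0.1807]
ee_rot: [-3.133, 0.222, 0.001]
contact_force: [1.2, -0.2, -0.7]
width: 0.0398
```

Emit:
{"op": "send_rows", "data": {
  "motion": [
    [[3, -60, 0, 0, 0, 0, 40], [6, -120, 0, 0, 0, 0, 40], [8, -180, 0, 0, 0, 0, 40], [10, -240, 0, 0, 0, 0, 40], [10, -300, 0, 0, 0, 0, 40]]
  ]
}}

```text
time: 1.4
eef_pos: [0.4297, -0.0404, 0.1809]
ee_rot: [-3.133, 0.222, 0.0]
contact_force: [1.4, -0.0, -0.1]
width: 0.04
```

Emit:
{"op": "send_rows", "data": {
  "motion": [
    [[2, -38, 20, 0, 0, 0, 40], [2, -38, 40, 0, 0, 0, 40], [2, -38, 40, 0, 0, 0, 40]]
  ]
}}

```text
time: 1.78
eef_pos: [0.4365, -0.0029, 0.1402]
ee_rot: [-3.133, 0.222, 0.003]
contact_force: [0.4, -0.6, 0.1]
width: 0.0397
```

```bash
python3 - <<'E'
from cell import arm
from h import *
s=arm.sense();print(s['time'],s['eef_pos'],s['ee_rot'],s['width'],s['contact_force'])
c=arm.read_camera("wrist");im=c['image'];cv2.imwrite("pics/w1.png",im[:,:,::-1])
hsv=cv2.cvtColor(im,cv2.COLOR_RGB2HSV)
m=((hsv[...,1]<50)&(hsv[...,2]>95)).astype(np.uint8)
for k in cv2.findContours(m,cv2.RETR_EXTERNAL,cv2.CHAIN_APPROX_NONE)[0]:
    a=cv2.contourArea(k)
    if a>300:
        u=k.reshape(-1,2)
        for z in(.012,.036):
            q,r=circ(ray(c,u,z,s));print(a,u.mean(0).round(1),z,q.round(4),r.round(4))
E
```

```text
1.775 [ 0.43649274 -0.00293036  0.14021911] [-3.13345122  0.22171767  0.00324389] 0.03967142771805283 [ 0.36401124 -0.61381691  0.1473591 ]
5231.0 [365.9 175.2] 0.012 [ 0.4458 -0.0818] 0.063
5231.0 [365.9 175.2] 0.036 [ 0.4521 -0.0759] 0.0574
4892.5 [276.8 127.2] 0.012 [ 0.4963 -0.013 ] 0.0322
4892.5 [276.8 127.2] 0.036 [ 0.498  -0.0131] 0.0293
2434.5 [397.7  43.2] 0.012 [ 0.5484 -0.1157] 0.0213
2434.5 [397.7  43.2] 0.036 [ 0.5455 -0.1068] 0.0194
```

View pics/w1.png

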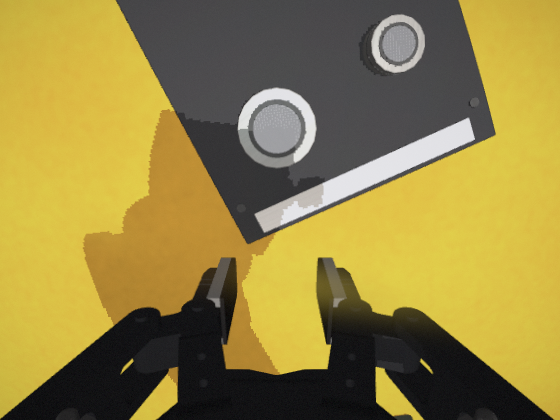

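The wrist view shows the large chamber at (277,127), just ahead of the fingers, and the small one clear to the right at (398,43). Its measurement agrees with the top camera to 1 mm. I'll descend behind the large chamber.

Emit:
{"op": "send_rows", "data": {
  "motion": [
    [[0, 2, 40, 0, 0, 0, 40], [0, 2, 80, 0, 0, 0, 40], [0, 2, 110, 0, 0, 0, 40], [0, 2, 121, 0, 0, 0, 40], [0, 2, 121, 0, 0, 0, 40]]
  ]
}}

```text
time: 2.45
eef_pos: [0.4366, -0.0056, 0.0205]
ee_rot: [-3.133, 0.224, 0.001]
contact_force: [0.2, 1.0, -0.5]
width: 0.0397
```

Emit:
{"op": "send_rows", "data": {
  "motion": [
    [[12, 0, 0, 0, 0, 0, 40], [24, 0, 0, 0, 0, 0, 40], [36, 0, 0, 0, 0, 0, 40], [48, 0, 0, 0, 0, 0, 40], [60, 0, 0, 0, 0, 0, 40]]
  ]
}}

```text
time: 3.08
eef_pos: [0.4967, -0.0142, 0.022]
ee_rot: [-3.133, 0.224, -0.0]
contact_force: [-1.3, -0.1, 0.0]
width: 0.0402
```

Emit:
{"op": "send_rows", "data": {
  "motion": [
    [[12, 0, 0, 0, 0, 0, 40], [24, 0, 0, 0, 0, 0, 40], [36, 0, 0, 0, 0, 0, 40], [46, 0, 0, 0, 0, 0, 40], [50, 0, 0, 0, 0, 0, 40]]
  ]
}}

```text
time: 3.7
eef_pos: [0.5466, -0.0213, 0.0229]
ee_rot: [-3.133, 0.224, -0.001]
contact_force: [-3.0, 0.9, 2.8]
width: 0.0401
```

```bash
cat > look.py <<'E'
import sys
from cell import arm
from h import *
s=arm.sense();print(s['time'],s['eef_pos'],s['ee_rot'],s['width'],s['contact_force'])
for n in("top","wrist"):
    c=arm.read_camera(n);im=c['image'];cv2.imwrite(f"pics/{n}{sys.argv[1]}.png",im[:,:,::-1])
    hsv=cv2.cvtColor(im,cv2.COLOR_RGB2HSV)
    m=((hsv[...,1]<50)&(hsv[...,2]>95)).astype(np.uint8)
    for k in cv2.findContours(m,cv2.RETR_EXTERNAL,cv2.CHAIN_APPROX_NONE)[0]:
        u=k.reshape(-1,2)
        if cv2.contourArea(k)<300 or (n=="top" and not 220<u[:,0].mean()<430):continue
        for z in(.012,.036):
            q,r=circ(ray(c,u,z,s));print(n,u.mean(0).round(1),z,q.round(4),r.round(4))
E
python3 look.py 2
```

```text
3.7 [ 0.54656657 -0.02128974  0.02290718] [-3.13317963e+00  2.23590345e-01 -1.25829181e-03] 0.04008067989624688 [-2.98503751  0.89679225  2.8233132 ]
top [344.8 232.1] 0.012 [ 0.5905 -0.0634] 0.1112
top [344.8 232.1] 0.036 [ 0.5871 -0.0605] 0.1072
top [352.5 152.4] 0.012 [ 0.6248 -0.0731] 0.0739
top [352.5 152.4] 0.036 [ 0.6201 -0.0698] 0.0713
top [293.5 147.3] 0.012 [0.6875 0.0021] 0.0271
top [293.5 147.3] 0.036 [0.6806 0.0027] 0.0261
top [257.8 157.5] 0.012 [0.6827 0.0588] 0.0478
top [257.8 157.5] 0.036 [0.676  0.0572] 0.0461
wrist [386.1 390.6] 0.012 [ 0.4438 -0.0793] 0.0101
wrist [386.1 390.6] 0.036 [ 0.4723 -0.0721] 0.0085
wrist [506.6 340.8] 0.012 [ 0.4699 -0.1558] 0.0179
wrist [506.6 340.8] 0.036 [ 0.4943 -0.1366] 0.0151
wrist [451.5 252.9] 0.012 [ 0.5319 -0.1194] 0.024
wrist [451.5 252.9] 0.036 [ 0.5466 -0.106 ] 0.0202
wrist [ 46.5 164.6] 0.012 [0.6171 0.0848] 0.0202
wrist [ 46.5 164.6] 0.036 [0.6185 0.0663] 0.0171
wrist [189.7 116.3] 0.012 [0.6262 0.007 ] 0.0053
wrist [189.7 116.3] 0.036 [6.261e-01 6.000e-04] 0.0045
wrist [276.3 215.5] 0.012 [ 0.5728 -0.0252] 0.045
wrist [276.3 215.5] 0.036 [ 0.5811 -0.0265] 0.0379
wrist [305.   58.4] 0.012 [ 0.6434 -0.049 ] 0.0051
wrist [305.   58.4] 0.036 [ 0.6406 -0.0466] 0.0043
wrist [232.1  58.5] 0.012 [ 0.6478 -0.0171] 0.0052
wrist [232.1  58.5] 0.036 [ 0.6444 -0.0197] 0.0043
```

View pics/wrist2.png

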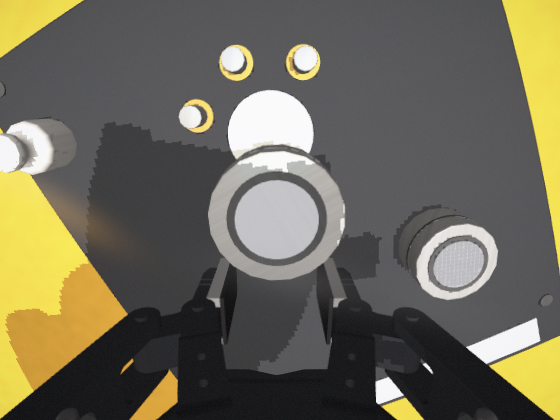

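View pics/top2.png

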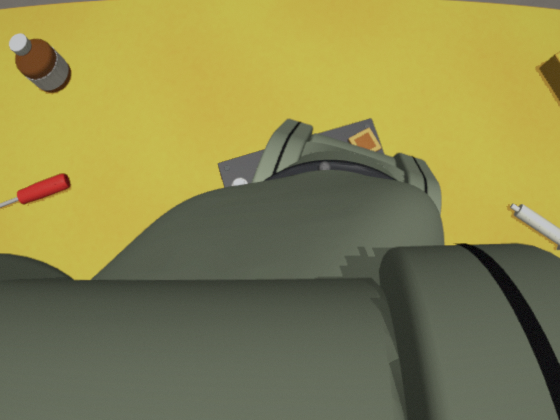

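The wrist view shows the chamber centred between both fingers at (277,215), with the nest straight ahead: spot at (271,130), posts at (190,117), (235,60) and (303,60). The small chamber hasn't moved, at (0.546,-0.106). I have about 35 mm left to push.

Emit:
{"op": "send_rows", "data": {
  "motion": [
    [[8, 0, 3, 0, 0, 0, 40], [16, -1, 4, 0, 0, 0, 40], [23, -1, 4, 0, 0, 0, 40], [28, -2, 4, 0, 0, 0, 40], [31, -2, 4, 0, 0, 0, 40]]
  ]
}}

```text
time: 4.42
eef_pos: [0.5777, -0.0237, 0.0184]
ee_rot: [-3.133, 0.224, -0.001]
contact_force: [-2.3, 0.3, 0.4]
width: 0.0401
```

Emit:
{"op": "send_rows", "data": {
  "motion": [
    [[1, 0, 0, 0, 0, 0, 40], [2, 0, 0, 0, 0, 0, 40], [3, 0, 0, 0, 0, 0, 40]]
  ]
}}

```text
time: 4.8
eef_pos: [0.5805, -0.0241, 0.0184]
ee_rot: [-3.133, 0.223, -0.001]
contact_force: [-4.4, 0.6, 1.8]
width: 0.04
```

Emit:
{"op": "send_rows", "data": {
  "motion": [
    [[1, 0, 0, 0, 0, 0, 40], [2, 0, 0, 0, 0, 0, 40], [3, 0, 0, 0, 0, 0, 40], [3, 0, 0, 0, 0, 0, 40]]
  ]
}}

```text
time: 5.3
eef_pos: [0.5812, -0.024, 0.0181]
ee_rot: [-3.132, 0.224, 0.008]
contact_force: [-16.1, 3.1, 7.4]
width: 0.0401
```

```bash
python3 look.py 3 | grep wrist | head -30
```

```text
wrist [519.5 378. ] 0.012 [ 0.4737 -0.1689] 0.0102
wrist [519.5 378. ] 0.036 [ 0.5041 -0.1474] 0.0086
wrist [457.5 308.3] 0.012 [ 0.5313 -0.1227] 0.021
wrist [457.5 308.3] 0.036 [ 0.5524 -0.1087] 0.0176
wrist [ 39.8 205.8] 0.012 [0.6273 0.0924] 0.0231
wrist [ 39.8 205.8] 0.036 [0.6328 0.0715] 0.0193
wrist [335.6 154.1] 0.012 [ 0.6167 -0.0519] 0.0566
wrist [335.6 154.1] 0.036 [ 0.6239 -0.0494] 0.0474
```

View pics/wrist3.png

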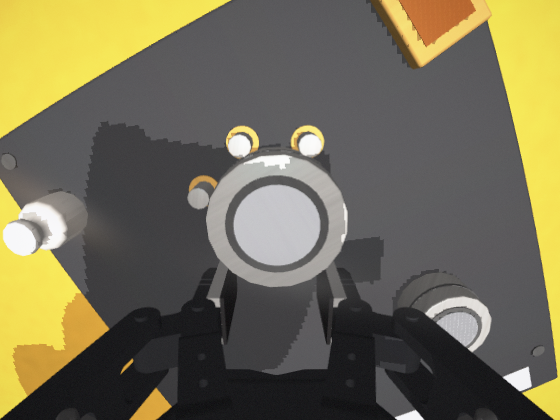

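The force rose sharply to 16 N and the chamber stopped against the posts, at (240,145), (308,145) and (199,195) in the wrist view. I'll back off, rise and check from above.

Emit:
{"op": "send_rows", "data": {
  "motion": [
    [[-4, 0, 0, 0, 0, 0, 40], [-16, 0, 0, 0, 0, 0, 40], [-36, 0, 0, 0, 0, 0, 40], [-50, 0, -30, 0, 0, 0, 40], [-60, 0, -80, 0, 0, 0, 40]]
  ]
}}

```text
time: 6.02
eef_pos: [0.5213, -0.0156, 0.0986]
ee_rot: [-3.133, 0.224, 0.01]
contact_force: [0.7, -0.2, 1.6]
width: 0.0401
```

Emit:
{"op": "send_rows", "data": {
  "motion": [
    [[0, 50, -20, 0, 0, 0, 40], [0, 110, -30, 0, 0, 0, 40], [0, 170, -40, 0, 0, 0, 40], [0, 230, -40, 0, 0, 0, 40], [0, 280, -40, 0, 0, 0, 40]]
  ]
}}

```text
time: 6.65
eef_pos: [0.4813, -0.2955, 0.1388]
ee_rot: [-3.133, 0.226, 0.008]
contact_force: [-0.0, 0.6, -0.4]
width: 0.04
```

```bash
python3 look.py 4 | grep -v wrist
```

```text
6.65 [ 0.48128246 -0.29545752  0.1387557 ] [-3.13336968  0.22552177  0.00802214] 0.04004708417660591 [-0.01981798  0.5695321  -0.3928944 ]
top [349.3 314.6] 0.012 [ 0.4445 -0.0794] 0.0633
top [349.3 314.6] 0.036 [ 0.4463 -0.076 ] 0.0611
top [371.4 242. ] 0.012 [ 0.5473 -0.1111] 0.0201
top [371.4 242. ] 0.036 [ 0.5454 -0.1065] 0.0194
top [312.7 190.2] 0.012 [ 0.619  -0.0295] 0.032
top [312.7 190.2] 0.036 [ 0.6145 -0.0279] 0.0309
```

View pics/top4.png

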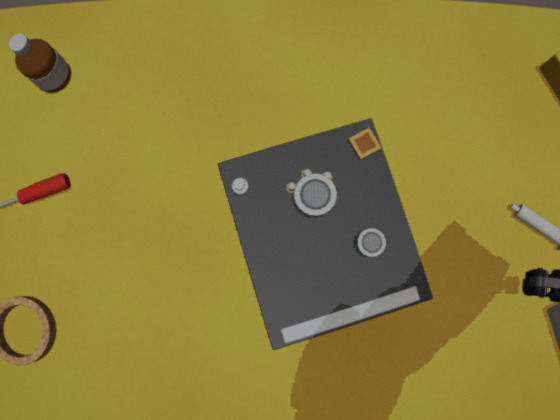

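From above, the large chamber sits in the nest at about (315,195) and the small one is unmoved. The contour merged with the posts, which biases its fit, so I'll measure the dark window ring instead.

```bash
python3 - <<'E'
from cell import arm
from h import *
c=arm.read_camera("top");hsv=cv2.cvtColor(c['image'],cv2.COLOR_RGB2HSV)
m=((hsv[...,1]<50)&(hsv[...,2]>95)).astype(np.uint8)
cs,h=cv2.findContours(m,cv2.RETR_CCOMP,cv2.CHAIN_APPROX_NONE)
for k,q in zip(cs,h[0]):
    u=k.reshape(-1,2)
    if q[3]>=0 and cv2.contourArea(k)>200 and 290<u[:,0].mean()<340: print(cv2.contourArea(k),circ(ray(c,u,.036)))
o=cv2.findContours(cv2.morphologyEx(m,cv2.MORPH_CLOSE,np.ones((15,15))),0,1)[0]
k=[k for k in cs if cv2.pointPolygonTest(k,(315.,195.),False)>0]
k=max(k,key=cv2.contourArea).reshape(-1,2);P=ray(c,k,.036)
for _ in range(5):
    q,r=circ(P);P=P[abs(np.hypot(*(P[:,:2]-q).T)-r)<.0015]
print(q,r,len(P))
E
```

```text
215.0 (array([ 0.61240355, -0.02919275]), np.float64(0.01972137218609601))
[ 0.61363604 -0.028388  ] 0.03042881368690505 72
```

```bash
python3 -c "
from cell import arm
print(arm.sign_off())"
```

```text
the job is handed in; nothing more can be done
None
```

The larger chamber is home in the three-post nest, and I've handed the job in. I pushed it along the plate from behind with both fingers set 40 mm apart until it stopped hard against the posts. The wrist force rose from about 4 N to 16 N at that point, about 5 s in. I then backed the arm off and moved it clear.

Last checks from the top camera:
- **Larger chamber:** its window ring measures at (0.6124, -0.0292) m and its outer edge at (0.6136, -0.0284) m. The nest's centre, from its white spot before the push, is at (0.6129, -0.0286) m, so both are within about 1 mm. The first outline had merged with the posts and read about 1.7 mm off, so I remeasured it.
- **Smaller chamber:** it has not moved, measuring (0.5454, -0.1065) m at the end against (0.5455, -0.1065) m at the start.

Contact with all three posts was not checked one by one. No check failed.

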